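Open the jar rack's ratchet stop and push the tin in

TASK

Make room in the jar rack and put the small food tin away in it: press the green release on top of the rack's sliding stop and, keeping it pressed, push the stop back along its bar, away from the three spice jars, all the way to the end of its travel. Then push the food tin that stands in front of the rack straight in until it stands against the bars, upright, between the jars and the stop. Only push and press: lift nothing, leave the stop fully back, and leave the spice jars, the mustard jar and the salt shaker where they stand.

Things in the scene. Friction and masses are not known exactly. Their poses are not given: they have to be found in the camera images.
- rack: Jar rack fixed to the worktop: two aluminium bars, one above the other, 370 mm along its y, between white posts 66 mm high. Origin on the worktop under the bars' middle; x away from the robot, y left along the bars. Bars' front face at x = -7 mm, top at z = 58 mm. Fixed jaw at y = +160 mm, out to x = -60 mm; three spice jars stand in a row from it to y = +48 mm.
- stop (a joint): Travel of the white sliding stop, m: 0 near the jars, 0.125 at its hard end towards rack -y; starts at 0 to 0.035. Its jaw face is at rack y = 0.042 m minus this; the jaw plate (6 to 66 mm high) sticks out to rack x = -55 mm. A ratchet of 14 mm pitch (a few mm slack) bars sliding back unless the release is held down; towards the jars it clicks forward at 8 N. Friction about 2 N.
- release (a joint): Depth to which the green release is pressed, m: 0 up, 0.008 fully down on its stop. The ratchet is free from 0.005. The spring takes 3 N to start and 6.5 N fully down; it springs up when let go.
- release_top (a point): Centre of the top of the green release pad (28 mm along rack x, 41 mm along rack y), 76 mm above the worktop when up, 68 mm when down; it travels with the stop. On its rack -y side the stop has an upright white thumb wall (40 mm wide, face 23 mm from this point, top 94 mm high) that takes the push along the bar.
- stop_face (a point): Middle of the stop's jaw face that looks at the jars, 36 mm above the worktop.
- food_tin: Small cream food tin with gold rim and fruit picture, 57 mm diameter, 72 mm high, 0.14 to 0.27 kg, loose; origin at the centre of its underside. Starts on the worktop with its centre at rack x -118 to -100 mm, y -40 to +5 mm, in front of the bay that the stop frees, so it can go straight along rack x; against the bars its centre is at rack x = -36 mm.
- green_jar: Spice jar with dark green cap, 36 mm diameter, 70 mm high, in the rack's row; origin at the centre of its underside.
- red_jar: Spice jar with red cap, 36 mm diameter, 76 mm high, in the rack's row; origin at the centre of its underside.
- blue_jar: Spice jar with dark blue cap, 36 mm diameter, 78 mm high, in the rack's row; origin at the centre of its underside.
- mustard: Mustard jar with green lid, 63 mm diameter, 109 mm high, bystander on the right; origin at the centre of its underside.
- salt: Glass salt shaker with grey top, 44 mm diameter, 90 mm high, bystander on the left; origin at the centre of its underside.
There are look-alikes about, which are no part of the job. There is more than one size of the food_tin; the one meant has the size given above.

How it is judged:
By the outcome, as a careful person would: the job done as asked, in the order asked, and still so for the second after the job is handed in, with the robot touching nothing.
It also fails if it takes over 51 s, if anything falls off the work surface, if the arm or the gripper's body presses on something with over 40 N, if the wrist force passes 120 N, or if a joint passes its speed limit or range.

ROBOT

A 6-joint arm with a two-finger parallel gripper is mounted at the origin on a cart in front of the work surface, level with it; the furniture and walls round the work are solid. World frame = base frame: x ahead of the robot, y to its left, z up, the work surface at z = 0. Lengths are in m, angles in rad, forces in N, time in s.
With the tool pointing down it reaches from about 0.35 to 0.925 m from the base axis. Payload 6.4 kg.
Tool frame: the origin (TCP) lies midway between the tips of the shut fingers; the grasp point (between the pads) lies behind it (manip.hold_point_z is the z of the grasp point in the tool frame, in m); z points along the fingers, y is the direction in which the jaws open and shut (so a half turn about z gives the same grasp; the last joint's range is limited). The gripper opens to 94 mm and grips with 3 to 60 N. Pads are 16 mm wide; open, the fingers measure 119 mm over their backs; the gripper's body (75 mm by 177 mm) begins 78 mm behind the grasp point.
Start: joints at [1.053, 0.245, 1.558, -0, 1.339, -0.174], TCP at [0.219, 0.612, 0.205] pointing down, gripper open.
Joint ranges: [-3.13, 3.13], [-1.02, 2.26], [0.13, 2.54], [-0.95, 4.09], [0.21, 2.88], [-2.74, 2.74]. Speed limits (rad/s): [2.57, 2.57, 3.14, 3.14, 3.14, 3.14].

INTERFACE

Orientations are given as a unit quaternion [x, y, z, w].
In Python, from plant import manip, imaging gives the robot as it stands.
- The arm moves only by the tool move_arm, never from a script. Its argument "series" is a list of rows, each an object with "grip": the gripper's target within -1 to 1 (fully open at 1, half-way at 0, shut at -1); "dp": the shift along the tool's x, y, z in m, a list of three; "twist": the turn about the tool's z in degrees. In form: [{"grip": grip, "dp": [dx, dy, dz], "twist": twist}, ...]. A call has 1 to 8 rows; each row is the pose to reach, as a shift and turn from the pose commanded when the call began, along the tool's axes at that moment; what a row does not reach only later rows make up. A row lasts 1/10 s, in which the tool goes at most 50 mm and 8.59 degrees, less where a joint would pass 70% of its speed; a pose out of reach is approached as far as the arm can. A call with a gripper value outside its range is refused whole. The fingers move at their own pace and stop on an object; "force" is the grip in N (left out, the last holds). Time passes only in rows, so rows that repeat a pose let the fingers close. It gives the time, the measured TCP pose, the force and the opening at its end, in the units of the state.
- manip.read_state(): the state, without advancing time (a new reading comes with each control period).
- imaging.grab_frame(name): name is "scene" or "top" or "wrist"; returns a dict with "color" (420x560x3 uint8, red, green, blue), "fx", "fy", "cx", "cy" (pixels), "D" ([k1, k2, p1, p2, k3] as OpenCV has them; the pictures are not rectified), "R" (3x3) and "t" (3): a world point X has camera coordinates R X + t. Camera axes: x right, y down, z forward; pixel columns grow to the right and rows downward; lengths in m; the calibration is good to about 2 mm. A picture is of the moment at which its call begins. There is no depth.
- manip.sign_off(): hands the job in, once; it reports no verdict.
The state is a dict: "clock": time; "joint_pos": joint angles; "dq": joint speeds; "effort": joint torques, N m; "position": TCP position; "eef_rot": TCP orientation; "contact_force": force on the tool from outside, world axes, zero at the start; "torque": the same for the moment, N m; "finger_gap": finger opening in m.
Only numpy, scipy, OpenCV 4.12 (cv2) and the standard library are available. Lean on these libraries where they do the work, as an engineer would, in place of code of your own. Each camera call takes 0.05 s, during which the arm holds its last target. There are 200 camera calls.

## Working session

There is one attempt and no reset: what is moved stays moved. The work goes in short steps, Python scripts to look and compute and a tool call to move; the robot and the scene stay as the last step left them, time stands still between calls to the robot, and variables do not carry over. Pictures are saved under pics/ and viewed, about 8 in all and at most 12, crops included, and the job is handed in when it is done.

Besides the shell and the picture viewer there is one more tool, called after "Call:" as name([rows], argument=value, ...), one row to a line, values as JSON. move_arm: Moves the arm, as the interface text tells. Its arguments: {"type":"object","properties":{"series":{"type":"array","items":{"type":"object","properties":{"grip":{"type":"number"},"dp":{"type":"array","items":{"type":"number"}},"twist":{"type":"number"}}}},"force":{"type":"number"}},"required":["series"]}

```bash
mkdir -p pics
cat > h.py <<'E'
import numpy as np, cv2, pickle
from plant import manip, imaging
def grab(name,out):
    f=imaging.grab_frame(name); pickle.dump(f,open(f'pics/{out}.pkl','wb'))
    cv2.imwrite(f'pics/{out}.png',f['color'][:,:,::-1]); return f
def load(out): return pickle.load(open(f'pics/{out}.pkl','rb'))
def K(f): return np.array([[f['fx'],0,f['cx']],[0,f['fy'],f['cy']],[0,0,1.]])
def ray(f,u,v):
    p=cv2.undistortPoints(np.array([[[u,v]]],float),K(f),np.array(f['D'],float))[0,0]
    R=np.array(f['R']);t=np.array(f['t']); return -R.T@t, R.T@np.array([p[0],p[1],1])
def onz(f,u,v,z):
    c,d=ray(f,u,v); return c+d*(z-c[2])/d[2]
def proj(f,X):
    return cv2.projectPoints(np.array(X,float).reshape(-1,3),cv2.Rodrigues(np.array(f['R'],float))[0],np.array(f['t'],float),K(f),np.array(f['D'],float))[0][:,0]
E
python3 - <<'E'
from h import *
for n in('scene','top'): f=grab(n,n+'0'); print(n,-np.array(f['R']).T@f['t'],f['fx'])
a,b=[cv2.imread(f'pics/{n}0.png') for n in('scene','top')]
print(manip.read_state(),manip.hold_point_z)
E
```

```text
scene [-0.20434586 -0.38343349  0.58908725] 424.98314567133497
top [ 0.20068915 -0.02612154  1.45786388] 482.50707091300245
{'clock': 0.1, 'joint_pos': array([ 1.05288610e+00,  2.45744028e-01,  1.55889756e+00, -1.22178915e-05,
        1.33868939e+00, -1.74088444e-01]), 'dq': array([-0.00086087, -0.00226696, -0.00118037, -0.00072898,  0.00045521,
        0.00018483]), 'effort': array([ 5.29843892e-04, -4.16910124e+01, -3.15527809e+01,  6.86732610e-02,
        3.09935748e-02, -4.45077421e-05]), 'position': array([0.21882365, 0.61148036, 0.20445275]), 'eef_rot': array([ 1.71063928e-01,  9.85259548e-01, -8.19668721e-04, -2.89173326e-04]), 'contact_force': array([ 0.57830801, -0.31741097, -0.44616143]), 'torque': array([-0.00177364,  0.01931254, -0.00331932]), 'finger_gap': 0.09387260412570106} -0.0188
```

View pics/scene0.png

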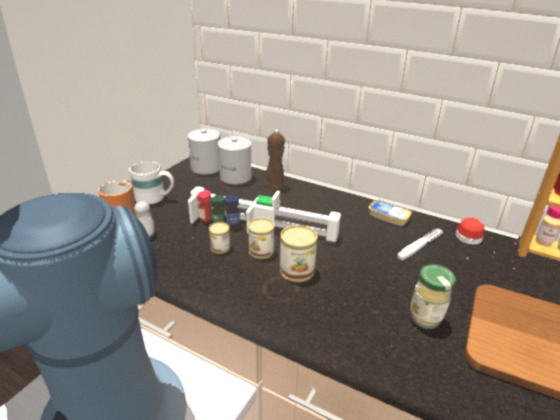

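View pics/top0.png

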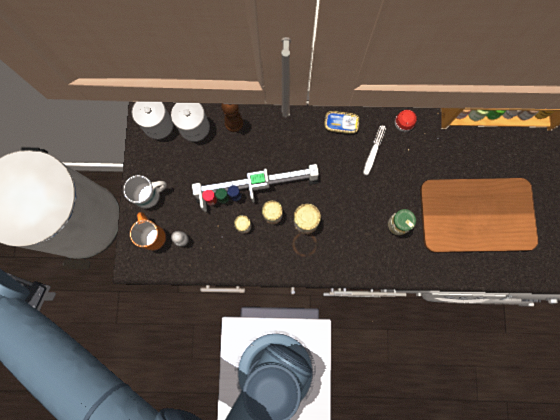

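The scene view shows the rack with its red, green and blue jars, the green release, and three tins of different sizes. In the top view the tins are at about (243,225), (272,212) and (307,219), and the rack posts are at (197,190) and (314,173). I'll enlarge the top view.

Run:
```python
from h import *
f=load('top0'); im=cv2.imread('pics/top0.png')
x0,y0=185,155
cv2.imwrite('pics/c1.png',cv2.resize(im[y0:y0+100,x0:x0+145],None,fx=5.5,fy=5.5,interpolation=cv2.INTER_CUBIC))
for n,u,v,z in[('tinS',243,225,.05),('tinM',272,212,.07),('tinL',307,219,.1),('postL',197,189,.066),('postR',314,172,.066),('rel',258,179,.076)]: print(n,onz(f,u,v,z).round(4))
```

```text
tinS [0.4182 0.1036 0.05  ]
tinM [0.4554 0.0185 0.07  ]
tinL [ 0.4318 -0.0829  0.1   ]
postL [0.5204 0.2422 0.066 ]
postR [ 0.58   -0.1032  0.066 ]
rel [0.5524 0.0622 0.076 ]
```

View pics/c1.png

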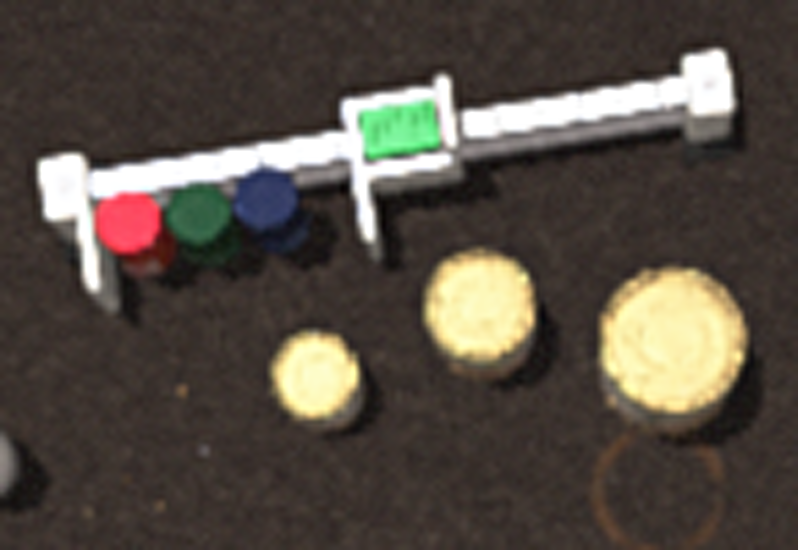

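Tin diameters in this crop come out at about 47, 58 and 76 mm, so the middle tin is the one meant. Its top centre is at crop (480,305). The posts are at (65,185) and (708,85), and the release is at (400,128).

```bash
cat >> h.py <<'E'
from scipy.spatial.transform import Rotation as Rt
def rel(target,ang=None):
    s=manip.read_state(); R=Rt.from_quat(s['eef_rot']).as_matrix()
    print('pos',s['position'].round(4),'F',s['contact_force'].round(1),'t',round(s['clock'],2),'gap',round(s['finger_gap'],4))
    print('dp',(R.T@(np.array(target)-s['position'])).round(4))
    a=np.degrees(np.arctan2(R[1,1],R[0,1])); print('tool y angle',a.round(2))
    if ang is not None: print('twist',(a-ang).round(2))
E
python3 - <<'E'
from h import *
f=load('top0')
g=lambda u,v,z:onz(f,185+(u+.5)/5.5-.5,155+(v+.5)/5.5-.5,z)
L=g(65,185,.066);R=g(708,85,.066);o=(L+R)/2;o[2]=0
d=(L-R);print('len',np.linalg.norm(d),'ang',np.degrees(np.arctan2(d[1],d[0])))
y=d/np.linalg.norm(d);x=np.array([y[1],-y[0],0]);print('o',o)
for n,u,v,z in[('rel',400,128,.076),('tin',480,305,.072),('blue',268,197,.078),('red',129,222,.076),('jawtip',375,250,.066),('jawface',352,180,.066)]:
    p=g(u,v,z);print(n,p.round(4),'rack',((p-o)@x).round(4),((p-o)@y).round(4))
rel(g(400,128,.2)*[1,1,0]+[-.0,0,.2],np.degrees(np.arctan2(d[1],d[0])))
E
```

```text
len 0.35089256293319726 ang 100.37675567992906
o [0.55434794 0.0714695  0.        ]
rel [0.5558 0.0644 0.076 ] rack 0.0001 -0.0072
tin [0.4608 0.019  0.072 ] rack -0.1014 -0.0348
blue [0.5158 0.1333 0.078 ] rack -0.0268 0.0678
red [0.501 0.207 0.076] rack -0.0281 0.1429
jawtip [0.4907 0.0762 0.066 ] rack -0.0617 0.0161
jawface [0.5289 0.0899 0.066 ] rack -0.0217 0.0227
pos [0.2188 0.6115 0.2045] F [ 0.6 -0.3 -0.4] t 0.1 gap 0.0939
dp [-0.4744 -0.4199  0.005 ]
tool y angle 70.3
twist -30.08
```

Call:
move_arm([
  {"grip": -1,"dp": [-0.03,-0.03,0],"twist": -5},
  {"grip": -1,"dp": [-0.065,-0.06,0],"twist": -10},
  {"grip": -1,"dp": [-0.1,-0.09,0],"twist": -15},
  {"grip": -1,"dp": [-0.135,-0.12,0],"twist": -20},
  {"grip": -1,"dp": [-0.17,-0.15,0],"twist": -25},
  {"grip": -1,"dp": [-0.205,-0.18,0],"twist": -30},
  {"grip": -1,"dp": [-0.24,-0.21,0],"twist": -30},
  {"grip": -1,"dp": [-0.275,-0.24,0],"twist": -30},
], force=20)

```text
clock: 0.9
position: [0.3974, 0.2916, 0.2052]
eef_rot: [-0.09, 0.996, -0.0, -0.0]
contact_force: [0.4, 0.7, 0.1]
finger_gap: 0.0335
```

Run:
```python
from h import *
rel([.556,.064,.2],100.4)
```

```text
pos [0.3974 0.2916 0.2052] F [0.4 0.7 0.1] t 0.9 gap 0.0335
dp [-0.1153 -0.2523  0.0051]
tool y angle 100.32
twist -0.08
```

Call:
move_arm([
  {"grip": -1,"dp": [-0.015,-0.04,0]},
  {"grip": -1,"dp": [-0.03,-0.08,0]},
  {"grip": -1,"dp": [-0.05,-0.12,0]},
  {"grip": -1,"dp": [-0.07,-0.16,0]},
  {"grip": -1,"dp": [-0.09,-0.2,0]},
  {"grip": -1,"dp": [-0.1,-0.22,0]},
  {"grip": -1,"dp": [-0.1,-0.22,0]},
  {"grip": -1,"dp": [-0.1,-0.22,0]},
])

```text
invalid input
```

Run:
```python
from h import *
f=grab('wrist','w1'); rel([.556,.064,.2],100.4)
y=np.array([np.cos(np.radians(100.4)),np.sin(np.radians(100.4)),0]);x=np.array([y[1],-y[0],0]);o=np.array([.5543,.0715,0])
print(-np.array(f['R']).T@f['t'])
print(proj(f,[[.5558,.0644,.076],[.4608,.019,.072],o+.04*x*0+[0,0,.066]]))
```

```text
pos [0.4005 0.287  0.2052] F [ 2.1 -1.9  1.1] t 0.95 gap 0.0295
dp [-0.1144 -0.2466  0.0062]
tool y angle 100.02
twist -0.38
[0.3308409  0.27833438 0.38488521]
[[ 16.66798772 317.88331306]
 [-27.85380502 214.06562573]
 [ 30.04554028 312.77487894]]
```

View pics/w1.png

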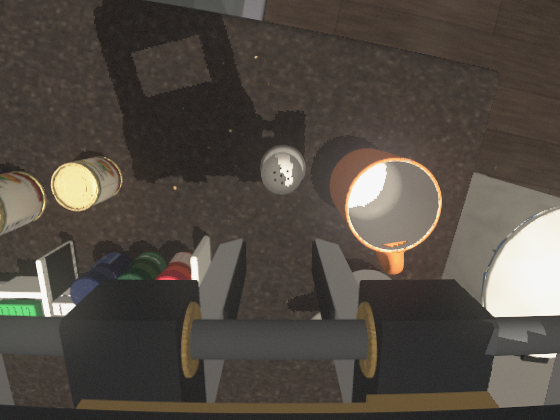

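The move was refused because the rows had no twist. This wrist view, taken before getting into place, shows the fingers mid-frame and the release at the left edge, about (17,310), which fits the prediction. I'll resend the move.

Call:
move_arm([
  {"grip": -1,"dp": [-0.015,-0.04,0],"twist": 0},
  {"grip": -1,"dp": [-0.03,-0.08,0],"twist": 0},
  {"grip": -1,"dp": [-0.05,-0.12,0],"twist": 0},
  {"grip": -1,"dp": [-0.07,-0.16,0],"twist": 0},
  {"grip": -1,"dp": [-0.09,-0.2,0],"twist": 0},
  {"grip": -1,"dp": [-0.11,-0.235,0],"twist": 0},
  {"grip": -1,"dp": [-0.11,-0.24,0],"twist": 0},
  {"grip": -1,"dp": [-0.11,-0.24,0],"twist": 0},
])

```text
clock: 1.75
position: [0.5481, 0.0762, 0.2048]
eef_rot: [-0.089, 0.996, 0.0, -0.001]
contact_force: [-0.7, 0.1, -0.5]
finger_gap: 0.0005
```

Run:
```python
from h import *
f=grab('wrist','w2'); rel([.556,.064,.2],100.4)
y=np.array([np.cos(np.radians(100.4)),np.sin(np.radians(100.4)),0]);x=np.array([y[1],-y[0],0]);o=np.array([.5543,.0715,0])
print(proj(f,[[.5558,.0644,.076],[.4608,.019,.072],o-.160*y+[0,0,.066],o+.06*y-.007*x+[0,0,.058],o-.16*y-.007*x+[0,0,.058]]))
```

```text
pos [0.5476 0.0772 0.2049] F [-0.2  0.4 -0.1] t 1.8 gap 0.0003
dp [-0.0059 -0.0145  0.0049]
tool y angle 100.28
twist -0.12
[[264.44966105 206.74441432]
 [228.82863867  82.13362078]
 [ 93.04884105 204.54460644]
 [340.63308726 193.97168481]
 [ 96.32975104 195.00613383]]
```

View pics/w2.png

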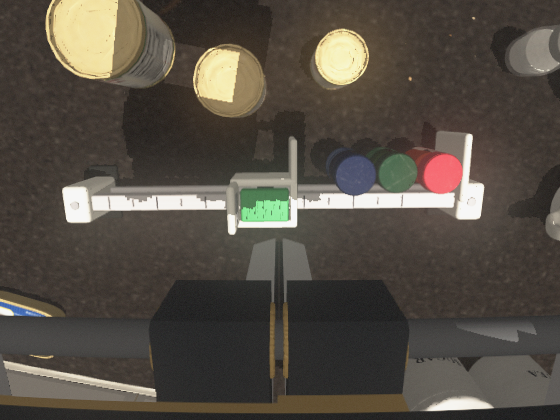

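The pad is at (265,205) and the tin top at (230,79), both within 3 px of prediction. Post screws are at (75,204) and (471,201). I'll refine once from these.

Run:
```python
from h import *
f=load('w2')
L=onz(f,471,201,.066);R=onz(f,75,204,.066);d=L-R;a=np.degrees(np.arctan2(d[1],d[0]));print(np.linalg.norm(d),a,(L+R)/2)
p=onz(f,265,205,.076);t=onz(f,230,79,.072);o=(L+R)/2;y=d/np.linalg.norm(d);x=np.array([y[1],-y[0],0])
print('rel',p,(p-o)@x,(p-o)@y,'tin',t,(t-o)@x,(t-o)@y)
rel([*p[:2],.082],a)
```

```text
0.3520976187875125 100.6463303057765 [0.55309921 0.07069402 0.066     ]
rel [0.55422288 0.06460268 0.076     ] -2.1024945529735722e-05 -0.006194082204837357 tin [0.45824905 0.01955505 0.072     ] -0.10266516944061818 -0.032735476891056096
pos [0.5476 0.0772 0.2049] F [-0.2  0.4 -0.1] t 1.8 gap 0.0003
dp [-0.0044 -0.0136  0.1229]
tool y angle 100.28
twist -0.37
```

Call:
move_arm([
  {"grip": -1,"dp": [-0.005,-0.013,0.04],"twist": -0.3},
  {"grip": -1,"dp": [-0.005,-0.013,0.08],"twist": -0.3},
  {"grip": -1,"dp": [-0.005,-0.013,0.11],"twist": -0.3},
  {"grip": -1,"dp": [-0.005,-0.013,0.12],"twist": -0.3},
  {"grip": -1,"dp": [-0.005,-0.013,0.123],"twist": -0.3},
  {"grip": -1,"dp": [-0.005,-0.013,0.123],"twist": -0.3},
])

```text
clock: 2.4
position: [0.556, 0.0656, 0.0836]
eef_rot: [-0.093, 0.996, -0.0, 0.001]
contact_force: [0.4, 0.1, 0.6]
finger_gap: 0.0004
```

Run:
```python
from h import *
rel([.5542,.0646,.0685],100.6)
```

```text
pos [0.556  0.0656 0.0836] F [0.4 0.1 0.6] t 2.4 gap 0.0004
dp [ 0.002  -0.0007  0.0151]
tool y angle 100.67
twist 0.07
```

Call:
move_arm([
  {"grip": -1,"dp": [0.002,0,0.005],"twist": 0},
  {"grip": -1,"dp": [0.002,0,0.008],"twist": 0},
  {"grip": -1,"dp": [0.002,0,0.011],"twist": 0},
  {"grip": -1,"dp": [0.002,0,0.014],"twist": 0},
  {"grip": -1,"dp": [0.002,0,0.014],"twist": 0},
  {"grip": -1,"dp": [0.002,0,0.014],"twist": 0},
])

```text
clock: 3.0
position: [0.5544, 0.0646, 0.0693]
eef_rot: [-0.092, 0.996, 0.0, 0.001]
contact_force: [-0.3, 1.4, 4.5]
finger_gap: 0.0005
```

Call:
move_arm([
  {"grip": -1,"dp": [0,-0.004,0.001],"twist": 0},
  {"grip": -1,"dp": [0,-0.009,0.001],"twist": 0},
  {"grip": -1,"dp": [0,-0.014,0.001],"twist": 0},
  {"grip": -1,"dp": [0,-0.02,0.001],"twist": 0},
  {"grip": -1,"dp": [0,-0.026,0.001],"twist": 0},
  {"grip": -1,"dp": [0,-0.032,0.001],"twist": 0},
  {"grip": -1,"dp": [0,-0.038,0.001],"twist": 0},
  {"grip": -1,"dp": [0,-0.04,0.001],"twist": 0},
])

```text
clock: 3.8
position: [0.5618, 0.0251, 0.0684]
eef_rot: [-0.092, 0.996, 0.0, 0.001]
contact_force: [-0.3, 1.7, 5.5]
finger_gap: 0.0004
```

Call:
move_arm([
  {"grip": -1,"dp": [0,-0.008,0],"twist": 0},
  {"grip": -1,"dp": [0,-0.016,0],"twist": 0},
  {"grip": -1,"dp": [0,-0.024,0],"twist": 0},
  {"grip": -1,"dp": [0,-0.032,0],"twist": 0},
  {"grip": -1,"dp": [0,-0.04,0],"twist": 0},
  {"grip": -1,"dp": [0,-0.048,0],"twist": 0},
  {"grip": -1,"dp": [0,-0.054,0],"twist": 0},
  {"grip": -1,"dp": [0,-0.056,0],"twist": 0},
])

```text
clock: 4.6
position: [0.5722, -0.0302, 0.0685]
eef_rot: [-0.092, 0.996, 0.0, 0.001]
contact_force: [0.6, 2.6, 6.1]
finger_gap: 0.0002
```

Run:
```python
from h import *
f=grab('wrist','w3'); rel([.5542,.0646,.0685],100.6)
```

```text
pos [ 0.5723 -0.0303  0.0685] F [-0.   0.1  5.3] t 4.65 gap 0.0
dp [ 0.0004  0.0966 -0.0001]
tool y angle 100.56
twist -0.04
```

View pics/w3.png

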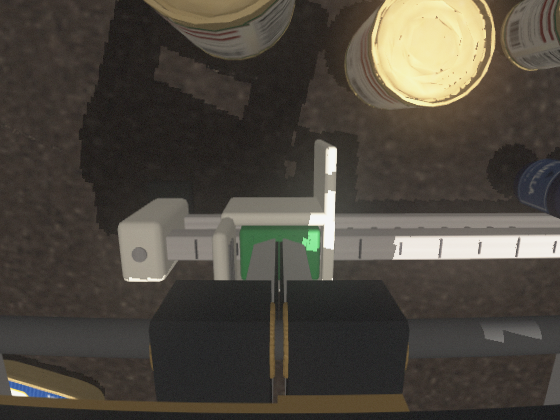

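The stop is travelling with the finger, the pad is held down, and the end post at (150,245) is still ahead. I'll continue to the hard end.

Call:
move_arm([
  {"grip": -1,"dp": [0,-0.004,0],"twist": 0},
  {"grip": -1,"dp": [0,-0.008,0],"twist": 0},
  {"grip": -1,"dp": [0,-0.011,0],"twist": 0},
  {"grip": -1,"dp": [0,-0.014,0],"twist": 0},
  {"grip": -1,"dp": [0,-0.016,0],"twist": 0},
  {"grip": -1,"dp": [0,-0.016,0],"twist": 0},
])

```text
clock: 5.25
position: [0.5745, -0.044, 0.0681]
eef_rot: [-0.092, 0.996, 0.002, 0.0]
contact_force: [-0.3, 7.6, 7.0]
finger_gap: 0.0002
```

Call:
move_arm([
  {"grip": -1,"dp": [0,-0.002,0],"twist": 0},
  {"grip": -1,"dp": [0,-0.003,0],"twist": 0},
  {"grip": -1,"dp": [0,-0.003,0],"twist": 0},
])

```text
clock: 5.55
position: [0.5745, -0.0441, 0.0682]
eef_rot: [-0.092, 0.996, 0.004, -0.0]
contact_force: [-3.0, 16.3, 9.5]
finger_gap: 0.0007
```

Force rises with no motion, so this is the hard end. I'll ease the push and lift straight up.

Call:
move_arm([
  {"grip": -1,"dp": [0,0.003,0],"twist": 0},
  {"grip": -1,"dp": [0,0.003,-0.005],"twist": 0},
  {"grip": -1,"dp": [0,0.004,-0.012],"twist": 0},
  {"grip": -1,"dp": [0,0.006,-0.025],"twist": 0},
  {"grip": -1,"dp": [0.01,0.008,-0.06],"twist": 0},
  {"grip": -1,"dp": [0.04,0.01,-0.1],"twist": 0},
  {"grip": -1,"dp": [0.07,0.01,-0.13],"twist": 0},
  {"grip": -1,"dp": [0.07,0.01,-0.13],"twist": 0},
])

```text
clock: 6.35
position: [0.5046, -0.053, 0.2031]
eef_rot: [-0.092, 0.996, -0.002, 0.004]
contact_force: [0.2, 0.3, -0.1]
finger_gap: 0.0005
```

Run:
```python
from h import *
f=grab('wrist','w4'); 
# standoff behind tin
y=np.array([np.cos(np.radians(100.5)),np.sin(np.radians(100.5)),0]);x=np.array([y[1],-y[0],0])
t=np.array([.4590,.0193,0])
rel(t-.075*x+[0,0,.2],100.5)
```

```text
pos [ 0.5045 -0.0525  0.2004] F [-0.2  0.1 -0.8] t 6.4 gap 0.0
dp [ 0.1066  0.079  -0.0004]
tool y angle 100.53
twist 0.03
```

View pics/w4.png

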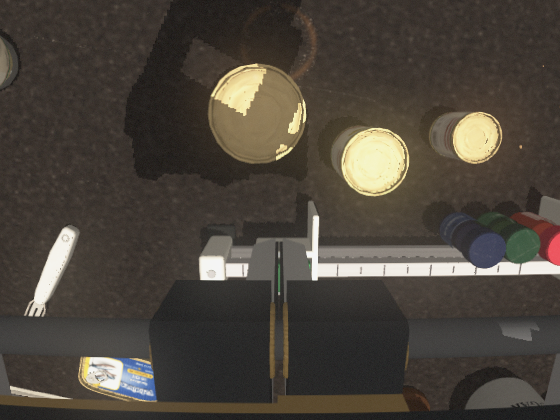

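The stop stays at the end, the bay is clear, and the tin top is at (374,161). I still need to know how tall the large tin at (257,114) is, so the gripper body clears it.

Run:
```python
from h import *
f=load('w4');g=load('top0')
def tri(a,b):
    (c1,d1),(c2,d2)=a,b; s=np.linalg.lstsq(np.c_[d1,-d2],c2-c1,rcond=None)[0]; p,q=c1+s[0]*d1,c2+s[1]*d2; return (p+q)/2,np.linalg.norm(p-q)
q=lambda u,v:ray(g,185+(u+.5)/5.5-.5,155+(v+.5)/5.5-.5)
print('large',tri(ray(f,257,114),q(673,340))); print('mid',tri(ray(f,374,161),q(480,305)))
t=onz(f,374,161,.072);print('tin',t)
y=np.array([np.cos(np.radians(100.5)),np.sin(np.radians(100.5)),0]);x=np.array([y[1],-y[0],0])
o=np.array([.5535,.071,0]);print('rack',(t-o)@x,(t-o)@y)
j=onz(f,318,230,.066);print('jawface y',(j-o)@y, 'blue',(onz(f,487,251,.078)-o)@x,(onz(f,487,251,.078)-o)@y)
rel(t*[1,1,0]-.07*x+[0,0,.2],100.5)
```

```text
large (array([ 0.43923603, -0.08280215,  0.10039681]), np.float64(0.0003677028217808899))
mid (array([0.4602434 , 0.01853569, 0.06929372]), np.float64(0.0024048694185290604))
tin [0.45897055 0.01723244 0.072     ]
rack -0.10274490734511113 -0.03564059388328436
jawface y -0.08006525805051243 blue -0.025246879505865374 0.06854857101839769
pos [ 0.5045 -0.0525  0.2004] F [-0.2  0.1 -0.8] t 6.4 gap 0.0
dp [ 0.1021  0.0769 -0.0003]
tool y angle 100.53
twist 0.03
```

Heights come out at 69 mm for the middle tin and 100 mm for the large one. With the tip at z 0.025 the gripper body sits at 0.122 and clears the large tin. I'll open the fingers to about 36 mm so they cradle the tin.

Call:
move_arm([
  {"grip": -0.23,"dp": [0.035,0.026,0],"twist": 0},
  {"grip": -0.23,"dp": [0.07,0.052,0],"twist": 0},
  {"grip": -0.23,"dp": [0.1,0.077,0],"twist": 0},
  {"grip": -0.23,"dp": [0.102,0.077,0.01],"twist": 0},
  {"grip": -0.23,"dp": [0.102,0.077,0.05],"twist": 0},
  {"grip": -0.23,"dp": [0.102,0.077,0.09],"twist": 0},
  {"grip": -0.23,"dp": [0.102,0.077,0.1],"twist": 0},
  {"grip": -0.23,"dp": [0.102,0.077,0.1],"twist": 0},
])

```text
clock: 7.2
position: [0.3882, 0.0056, 0.0954]
eef_rot: [-0.092, 0.996, 0.001, -0.003]
contact_force: [-0.5, 0.0, 0.8]
finger_gap: 0.036
```

Run:
```python
from h import *
f=grab('wrist','w5')
a=np.radians(100.5);y=np.array([np.cos(a),np.sin(a),0]);x=np.array([y[1],-y[0],0])
rel(np.array([.459,.0175,.025])-.07*x,100.5)
```

```text
pos [0.3898 0.0052 0.0973] F [ 1.  -0.7  0.2] t 7.25 gap 0.0364
dp [-0.0004 -0.0006  0.0723]
tool y angle 100.59
twist 0.09
```

View pics/w5.png

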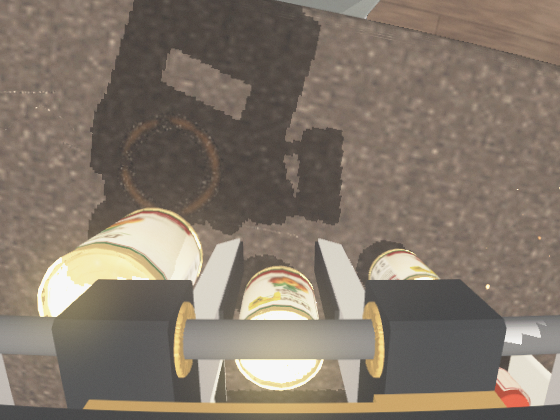

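The tin is centred between the fingers (about column 280), and the neighbouring tins are clear of them. I'll descend and push slowly along rack +x, which is tool -x.

Call:
move_arm([
  {"grip": -0.23,"dp": [0,-0.001,0.03],"twist": 0},
  {"grip": -0.23,"dp": [0,-0.001,0.06],"twist": 0},
  {"grip": -0.23,"dp": [0,-0.001,0.07],"twist": 0},
  {"grip": -0.23,"dp": [0,-0.001,0.072],"twist": 0},
  {"grip": -0.23,"dp": [-0.01,-0.001,0.072],"twist": 0},
  {"grip": -0.23,"dp": [-0.02,-0.001,0.072],"twist": 0},
  {"grip": -0.23,"dp": [-0.03,-0.001,0.072],"twist": 0},
  {"grip": -0.23,"dp": [-0.036,-0.001,0.072],"twist": 0},
])

```text
clock: 8.05
position: [0.4273, 0.0111, 0.0265]
eef_rot: [-0.093, 0.996, -0.0, 0.001]
contact_force: [0.5, 0.4, -0.6]
finger_gap: 0.0359
```

Call:
move_arm([
  {"grip": -0.23,"dp": [-0.004,0,0],"twist": 0},
  {"grip": -0.23,"dp": [-0.009,0,0],"twist": 0},
  {"grip": -0.23,"dp": [-0.014,0,0],"twist": 0},
  {"grip": -0.23,"dp": [-0.019,0,0],"twist": 0},
  {"grip": -0.23,"dp": [-0.024,0,0],"twist": 0},
  {"grip": -0.23,"dp": [-0.027,0,0],"twist": 0},
])

```text
clock: 8.65
position: [0.4522, 0.016, 0.0254]
eef_rot: [-0.092, 0.996, -0.0, 0.0]
contact_force: [-0.5, -0.4, -0.1]
finger_gap: 0.0364
```

Run:
```python
from h import *
a=np.radians(100.5);y=np.array([np.cos(a),np.sin(a),0]);x=np.array([y[1],-y[0],0])
rel(np.array([.459,.0175,.025])-.07*x,100.5);o=np.array([.5535,.071,0]);p=manip.read_state()['position']-o;print('rack',p@x,p@y)
f=grab('scene','s2'); cv2.imwrite('pics/s2c.png',cv2.resize(cv2.imread('pics/s2.png')[170:300,160:370],None,fx=3.5,fy=3.5,interpolation=cv2.INTER_CUBIC))
```

```text
pos [0.4522 0.016  0.0254] F [-0.5 -0.4 -0.1] t 8.65 gap 0.0364
dp [0.0631 0.0003 0.0004]
tool y angle 100.6
twist 0.1
rack -0.1096024263015861 -0.03559224021251245
```

View pics/s2c.png

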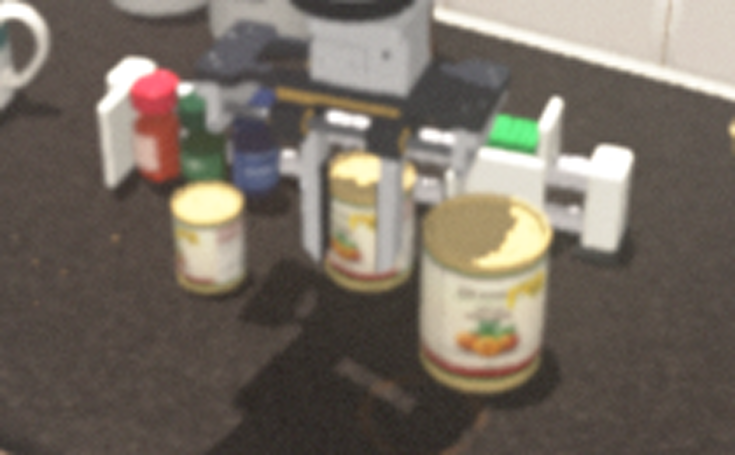

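The tin is upright and cradled by the fingers, the stop is at the end of the bar, and the jars haven't moved. About 44 mm of push is left.

Call:
move_arm([
  {"grip": -0.23,"dp": [-0.005,0,0],"twist": 0},
  {"grip": -0.23,"dp": [-0.01,0,0],"twist": 0},
  {"grip": -0.23,"dp": [-0.015,0,0],"twist": 0},
  {"grip": -0.23,"dp": [-0.02,0,0],"twist": 0},
  {"grip": -0.23,"dp": [-0.025,0,0],"twist": 0},
  {"grip": -0.23,"dp": [-0.03,0,0],"twist": 0},
  {"grip": -0.23,"dp": [-0.034,0,0],"twist": 0},
  {"grip": -0.23,"dp": [-0.036,0,0],"twist": 0},
])

```text
clock: 9.5
position: [0.4876, 0.0227, 0.0255]
eef_rot: [-0.092, 0.996, -0.0, 0.0]
contact_force: [-1.4, -1.0, -0.1]
finger_gap: 0.0363
```

Call:
move_arm([
  {"grip": -0.23,"dp": [-0.002,0,0],"twist": 0},
  {"grip": -0.23,"dp": [-0.004,0,0],"twist": 0},
  {"grip": -0.23,"dp": [-0.006,0,0],"twist": 0},
  {"grip": -0.23,"dp": [-0.006,0,0],"twist": 0},
])

```text
clock: 9.9
position: [0.4933, 0.0238, 0.0255]
eef_rot: [-0.092, 0.996, -0.0, 0.0]
contact_force: [-0.3, 0.2, 1.5]
finger_gap: 0.0362
```

Run:
```python
from h import *
a=np.radians(100.5);y=np.array([np.cos(a),np.sin(a),0]);x=np.array([y[1],-y[0],0])
o=np.array([.5535,.071,0]);s=manip.read_state();p=s['position']-o;print('rack',p@x,p@y,s['contact_force'],s['torque'])
```

```text
rack -0.06778199485077292 -0.03544148092249663 [-0.268894    0.18731922  1.49921245] [0.02451918 0.07619988 0.04030052]
```

No contact with the bars yet. I'll keep going in small steps.

Call:
move_arm([
  {"grip": -0.23,"dp": [-0.0015,0,0],"twist": 0},
  {"grip": -0.23,"dp": [-0.003,0,0],"twist": 0},
  {"grip": -0.23,"dp": [-0.003,0,0],"twist": 0},
])

```text
clock: 10.2
position: [0.4949, 0.0242, 0.0252]
eef_rot: [-0.093, 0.996, 0.0, -0.002]
contact_force: [-6.0, -1.6, 3.1]
finger_gap: 0.0364
```

Call:
move_arm([
  {"grip": -0.23,"dp": [-0.001,0,0],"twist": 0},
  {"grip": -0.23,"dp": [-0.002,0,0],"twist": 0},
  {"grip": -0.23,"dp": [-0.002,0,0],"twist": 0},
])

```text
clock: 10.5
position: [0.495, 0.0243, 0.0251]
eef_rot: [-0.093, 0.996, -0.0, -0.004]
contact_force: [-13.4, -4.1, 10.9]
finger_gap: 0.0362
```

The tin is against the bars: force rises with no motion. I'll back straight off and then rise.

Call:
move_arm([
  {"grip": -0.23,"dp": [0.005,0,0],"twist": 0},
  {"grip": -0.23,"dp": [0.01,0,0],"twist": 0},
  {"grip": -0.23,"dp": [0.03,0,0],"twist": 0},
  {"grip": -0.23,"dp": [0.06,0,0],"twist": 0},
  {"grip": -0.23,"dp": [0.07,0,-0.02],"twist": 0},
  {"grip": -0.23,"dp": [0.07,0,-0.07],"twist": 0},
  {"grip": -0.23,"dp": [0.07,0,-0.12],"twist": 0},
  {"grip": -0.23,"dp": [0.07,0,-0.15],"twist": 0},
])

```text
clock: 11.3
position: [0.4308, 0.0115, 0.1798]
eef_rot: [-0.092, 0.996, -0.001, 0.003]
contact_force: [0.2, -0.5, -0.7]
finger_gap: 0.0359
```

Call:
move_arm([
  {"grip": -0.23,"dp": [-0.04,0,-0.03],"twist": 0},
  {"grip": -0.23,"dp": [-0.08,0,-0.05],"twist": 0},
  {"grip": -0.23,"dp": [-0.1,0,-0.05],"twist": 0},
  {"grip": -0.23,"dp": [-0.1,0,-0.05],"twist": 0},
])

```text
clock: 11.7
position: [0.5294, 0.0304, 0.2263]
eef_rot: [-0.093, 0.996, -0.0, 0.001]
contact_force: [-0.9, 0.2, 0.1]
finger_gap: 0.0364
```

Run:
```python
from h import *
f=grab('wrist','w6'); g=grab('scene','s3')
cv2.imwrite('pics/both.png',np.vstack([cv2.imread('pics/w6.png')[:300],cv2.resize(cv2.imread('pics/s3.png')[170:290,160:400],(560,280))]))
a=np.radians(100.5);y=np.array([np.cos(a),np.sin(a),0]);x=np.array([y[1],-y[0],0]);o=np.array([.5535,.071,0])
P=lambda X,Y,Z:o+X*x+Y*y+[0,0,Z]
print('expect tin,jaw tip,blue,rel',proj(f,[P(-.036,-.0355,.072),P(-.055,-.083,.066),P(-.025,.066,.078),P(0,-.113,.076)]).round(0), manip.read_state()['position'])
```

```text
expect tin,jaw tip,blue,rel [[280. 188.]
 [228. 167.]
 [392. 202.]
 [196. 228.]] [0.52670007 0.03030367 0.2247291 ]
```

View pics/both.png

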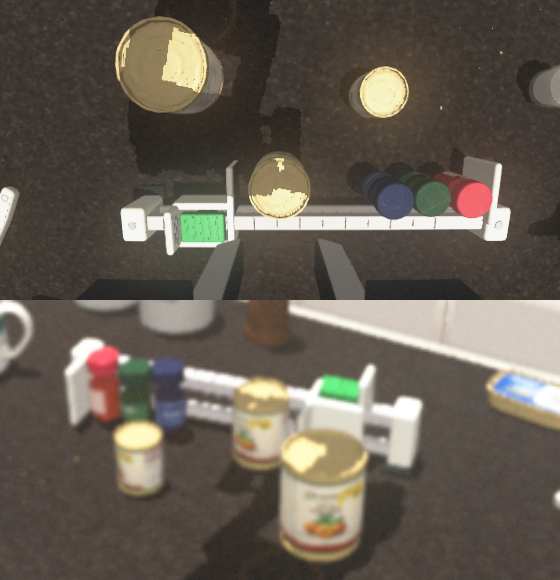

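The tin is upright against the bars at (279,185), where (280,188) was expected. The jars are in place and the release is up. The stop's release is at (203,227), about 7 px short of where I'd expect it, so I'll check its travel closer.

Run:
```python
from h import *
im=cv2.imread('pics/w6.png')
cv2.imwrite('pics/c6.png',cv2.resize(im[150:260,110:250],None,fx=5,fy=5,interpolation=cv2.INTER_CUBIC))
f=load('w6');R=onz(f,134,224,.066);L=onz(f,497,223,.066);o=(L+R)/2;d=(L-R)/np.linalg.norm(L-R);x=np.array([d[1],-d[0],0])
print(np.linalg.norm(L-R),o)
w2=load('w2');o2=np.array([.5531,.0707,0]);
for n,u,v,z in[('rel',203,227,.076),('tin',279,185,.072),('blue',394,203,.078),('green',433,199,.07),('red',473,199,.076)]:
  p=onz(f,u,v,z)-o;print(n,(p@x).round(4),(p@d).round(4))
for n,u,v,z in[('w2 jawface top',296,140,.066),('w2 blue',355,175,.078),('w2 red',442,174,.076)]:
  p=onz(w2,u,v,z)-o2;print(n,(p@x).round(4),(p@d).round(4))
```

```text
0.3489945969889081 [0.55242275 0.07071828 0.066     ]
rel 0.0 -0.1061
tin -0.0383 -0.0361
blue -0.0227 0.0678
green -0.0246 0.1068
red -0.0259 0.142
w2 jawface top -0.0535 0.0205
w2 blue -0.0252 0.0688
w2 red -0.0253 0.1429
```

View pics/c6.png

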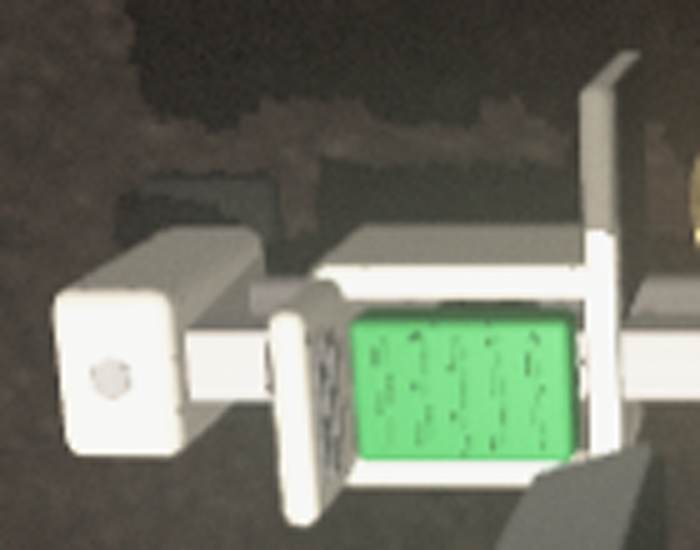

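The estimated travel is 0.122 ± 0.003 m, so the stop may sit a few mm short within the ratchet slack. I'll touch the thumb wall above the pad, without pressing the release. Contact should come at the TCP reading logged at the hard end, (0.5745, -0.0441).

Run:
```python
from h import *
rel([.5731,-.0365,.12],100.5)
```

```text
pos [0.5267 0.0303 0.2247] F [-0.2 -0.2  0.7] t 11.8 gap 0.0363
dp [-0.0334 -0.0743  0.1046]
tool y angle 100.62
twist 0.12
```

Call:
move_arm([
  {"grip": -1,"dp": [-0.015,-0.035,0],"twist": 0},
  {"grip": -1,"dp": [-0.033,-0.073,0],"twist": 0},
  {"grip": -1,"dp": [-0.033,-0.074,0.03],"twist": 0},
  {"grip": -1,"dp": [-0.033,-0.074,0.07],"twist": 0},
  {"grip": -1,"dp": [-0.033,-0.074,0.1],"twist": 0},
  {"grip": -1,"dp": [-0.033,-0.074,0.105],"twist": 0},
  {"grip": -1,"dp": [-0.033,-0.074,0.105],"twist": 0},
])

```text
clock: 12.5
position: [0.5721, -0.0363, 0.1198]
eef_rot: [-0.092, 0.996, 0.0, -0.001]
contact_force: [-0.1, -1.4, 0.7]
finger_gap: 0.0002
```

Run:
```python
from h import *
rel([.5731,-.0365,.082],100.5)
```

```text
pos [ 0.5721 -0.0363  0.1198] F [-0.1 -1.4  0.7] t 12.5 gap 0.0002
dp [-0.0011 -0.0004  0.0378]
tool y angle 100.58
twist 0.08
```

Call:
move_arm([
  {"grip": -1,"dp": [-0.001,0,0.02],"twist": 0},
  {"grip": -1,"dp": [-0.001,0,0.034],"twist": 0},
  {"grip": -1,"dp": [-0.001,0,0.037],"twist": 0},
  {"grip": -1,"dp": [-0.001,0,0.037],"twist": 0},
  {"grip": -1,"dp": [-0.001,-0.003,0.037],"twist": 0},
  {"grip": -1,"dp": [-0.001,-0.005,0.037],"twist": 0},
  {"grip": -1,"dp": [-0.001,-0.005,0.037],"twist": 0},
])

```text
clock: 13.2
position: [0.5759, -0.0417, 0.0842]
eef_rot: [-0.092, 0.996, -0.0, 0.001]
contact_force: [-0.4, 0.0, 0.4]
finger_gap: 0.0006
```

Call:
move_arm([
  {"grip": -1,"dp": [0,-0.002,0],"twist": 0},
  {"grip": -1,"dp": [0,-0.003,0],"twist": 0},
  {"grip": -1,"dp": [0,-0.003,0],"twist": 0},
])

```text
clock: 13.5
position: [0.576, -0.0439, 0.0837]
eef_rot: [-0.092, 0.996, 0.0, 0.0]
contact_force: [-1.8, 1.5, 1.4]
finger_gap: 0.0003
```

Call:
move_arm([
  {"grip": -1,"dp": [0,-0.002,0],"twist": 0},
  {"grip": -1,"dp": [0,-0.003,0],"twist": 0},
  {"grip": -1,"dp": [0,-0.003,0],"twist": 0},
])

```text
clock: 13.8
position: [0.576, -0.0443, 0.0836]
eef_rot: [-0.092, 0.996, 0.003, -0.0]
contact_force: [-2.2, 11.7, 5.8]
finger_gap: 0.0005
```

The wall is met at y = -0.044, the same reading as at the hard end, so the stop hasn't moved. I'll lift clear.

Call:
move_arm([
  {"grip": -1,"dp": [0,0.004,0],"twist": 0},
  {"grip": -1,"dp": [0,0.006,0],"twist": 0},
  {"grip": -1,"dp": [0,0.007,-0.03],"twist": 0},
  {"grip": -1,"dp": [0,0.007,-0.07],"twist": 0},
  {"grip": -1,"dp": [0,0.007,-0.12],"twist": 0},
  {"grip": -1,"dp": [0.04,0.03,-0.13],"twist": 0},
  {"grip": -1,"dp": [0.04,0.03,-0.13],"twist": 0},
])

```text
clock: 14.5
position: [0.5297, -0.0242, 0.2155]
eef_rot: [-0.093, 0.996, -0.001, 0.001]
contact_force: [-0.1, -0.2, -0.4]
finger_gap: 0.0001
```

Run:
```python
from h import *
g=grab('scene','s4');t=grab('top','t4')
a,b=cv2.imread('pics/s4.png'),cv2.imread('pics/t4.png')
cv2.imwrite('pics/fin.png',np.vstack([cv2.resize(a[170:290,160:400],(560,280)),cv2.resize(b[155:255,120:300],(560,311))]))
print(manip.read_state()['contact_force'])
```

```text
[-0.41155673 -0.01805592  0.07706871]
```

View pics/fin.png

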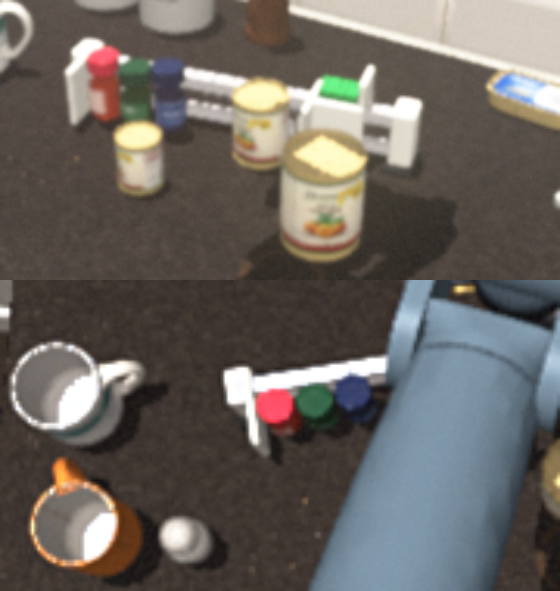

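The final view shows the tin upright against the bars at (260,125), the stop at the far end with its release up at (340,88), and the jars and salt shaker where they were. The arm touches nothing.

```bash
python3 -c "
from plant import manip
print(manip.sign_off())"
```

```text
the job is handed in; nothing more can be done
None
```

The stop is fully back and the food tin stands upright against the bars, between the jars and the stop. I handed the job in at about 14.6 s with the arm clear of everything.

- **Stop:** I pressed the release and held it down while pushing the stop to its hard end, where the force rose to 16 N with no further motion. After the tin was in, I touched the thumb wall again without pressing the release, and it met the finger at the same place to within about 0.3 mm.
- **Tin:** I pushed the middle-sized tin straight in until the force rose with no motion. The last wrist picture puts its centre at rack x about -38 mm (nominal -36) and y about -36 mm.
- **Other objects:** The three jars measured within about 3 mm of where they started. The salt shaker looked unmoved in the last picture. I did not re-check the mustard jar, but the arm never went near it.
- **Disagreement:** The camera put the stop's travel at about 0.122 m instead of 0.125 m. I took that as measuring error of about 3 mm, because the touch check agreed with the hard end.
- **Refused call:** One move call was refused because its rows lacked the twist value, and I resent it.

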